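Hang the loaded spice caddy level on the peg

TASK

Pick up the plywood caddy with the steel weight and the two small jars left just as they stand in its bays, and hang it on the peg of the upright board by whichever of its five slots makes it hang level, with its back flat against the board. Feel your way onto the peg gently, do not touch the caddy's contents with the fingers, and leave the other things on the shelf where they are.

Things in the scene. Friction and masses are not known exactly. Their poses are not given: they have to be found in the camera images.
- caddy: Plywood caddy 172 wide (y), 64 deep (x), 130 high, 180 g, empty it balances at y=0. Origin: middle of the lower edge of the back plate's back face; x from back to tray, z up. Back plate 8 thick (x 0 to 8), flat top edge at z 130 to grip across. Five upright through-slots in it 12 wide, 20 high (z 75 to 95), at y -68, -34, 0, 34, 68.
- tray (a point): Centre of the caddy tray's floor (caddy x 36, z 5). The tray has three bays, each about 52 square, side by side at caddy y -56, 0 and 56, walls 30 high. The weight and the two small jars stand loose in them, one in each; which is where varies. Gripped above the right slot, the caddy stays level. The tops of its contents are at most 55 above the caddy's underside.
- weight: Solid steel pickling weight, a disc 48 across and 30 high with a small knob, 46 high in all, about 450 g (within 8 percent); loose in one of the caddy's bays. Origin: centre of its underside.
- smalljar1: Small empty lidded glass jar, 48 across, 50 high, 30 g, loose in another bay. Origin: centre of its underside.
- smalljar2: Same as smalljar1, in the remaining bay.
- board: Fixed upright wooden board, 220 wide (y), 180 high, 18 thick, on a foot at its back at most 76 high. Origin: middle of the lower edge of its flat front face, on the shelf; x points straight out of the front face, roughly away from the robot; z up. One peg stands out of the face near the top; above the top edge is free room, so fingers holding the top of the caddy's plate pass over it.
- slot_mid (a point): Middle of the cross slot on the board's face, z 166, in which the peg is set. The peg itself stands anywhere within 16 to either side of it along the board's y; that is not reported: feel for it or look. It does not give below 80 N, but peg and board must not be pressed with more than 25 N.
- peg_height (a point): A point 31 straight out (board x) from slot_mid: how far out the peg's flat end comes, again with the peg itself up to 16 to one side. The peg is a steel bar 8 across, level, axis at z 166, its outermost 7 a stop 8 wide that rises to z 175. Between stop and board the plate fits. When hung, a slot's upper edge rests on the peg, the caddy's underside about 75 above the shelf.
- jar1: Empty open glass jar, 80 across, 125 high; bystander. Origin: centre of its underside.
- jar2: As jar1.
- jar3: As jar1.
- funnel: Steel funnel standing mouth down, 110 across, 105 high; bystander.
- lids: Stack of four white plastic lids, 82 across, 30 high; bystander.
- crock: Green ceramic open crock, 110 across, 150 high; bystander.

How it is judged (in metres and radians):
On the way:
1. the caddy is lifted clear of the shelf, upright, with its contents (height (world z) of caddy above 0.04 m and angle between caddy's own z axis and vertical below 0.35 rad), for 0.2 s.
At the end, for the whole second after the job is handed in: The caddy hangs at rest on the board's peg, carried by it (underside 66 to 84 mm above the shelf), level across its width within 5 degrees, upright within 6 degrees, its back against the board (within 12 mm at its lower edge), the weight and both small jars standing in its bays (z of caddy in the frame of board between 0.066 and 0.084 m and x of caddy in the frame of board between -0.006 and 0.012 m and angle between caddy's own y axis and vertical between 1.4838 and 1.6578 rad and angle between caddy's own z axis and vertical below 0.105 rad and contact force between caddy and board above 3 N and linear speed of caddy below 0.02 m/s and angular speed of caddy below 0.15 rad/s and z of weight in the frame of caddy between -0.005 and 0.02 m and x of weight in the frame of caddy between 0.008 and 0.066 m and y of weight in the frame of caddy between -0.09 and 0.09 m and z of smalljar1 in the frame of caddy between -0.005 and 0.02 m and x of smalljar1 in the frame of caddy between 0.008 and 0.066 m and y of smalljar1 in the frame of caddy between -0.09 and 0.09 m and z of smalljar2 in the frame of caddy between -0.005 and 0.02 m and x of smalljar2 in the frame of caddy between 0.008 and 0.066 m and y of smalljar2 in the frame of caddy between -0.09 and 0.09 m); the robot touches nothing.
It fails at once if the caddy is pressed against the peg or board with more than 25 N (contact force between caddy and board above 25 N).
It fails at once if the robot pushes the board or peg with more than 25 N (contact force between any of the fingers, the arm and board above 25 N).
It fails at once if the fingers touch the weight or the small jars (contact force between any of weight, smalljar1, smalljar2 and the fingers above 1 N).
It fails at once if a jar, the funnel, the lids or the crock is moved more than 30 mm (distance of any of jar1, jar2, jar3, funnel, lids, crock from where it was at the start of the episode above 0.03 m).
It also fails if it takes over 66 s, if anything falls off the work surface, if the arm or the gripper's body presses on something with over 40 N, if the wrist force passes 120 N, or if a joint passes its speed limit or range.

ROBOT

A 6-joint arm with a two-finger parallel gripper is mounted at the origin on the work surface. World frame = base frame: x ahead of the robot, y to its left, z up, the work surface at z = 0. Lengths are in m, angles in degrees, forces in N, time in s.
With the tool pointing down it reaches from about 0.25 to 0.725 m from the base axis. Payload 9.7 kg.
Tool frame: the origin (TCP) lies midway between the tips of the shut fingers; the grasp point (between the pads) lies 19 mm behind it; z points along the fingers, y is the line along which they close (so a half turn about z gives the same grasp; the last joint's range is limited). The gripper opens to 85 mm and grips with 20 to 120 N. Pads are 22 mm wide; open, the fingers measure 114 mm over their backs; the gripper's body (76 mm by 85 mm) begins 54 mm behind the grasp point. The pads swing forward as they close: fully open they stand 13 mm farther back than shut.
Start: joints at [-68.468, 4.979, 10.078, 95.1, 0, 90], TCP at [0.202, -0.512, 0.231] pointing down, gripper open.
Joint ranges: [-179.16, 179.16], [-48.56, 103.87], [-65.8, 70.77], [-126.05, 130.52], [-82.76, 87.17], [-180, 180]. Speed limits (degrees/s): [127.2, 127.2, 147.25, 180, 180, 180].

INTERFACE

Orientations are given as [roll, pitch, yaw] about the fixed x, y, z axes, in that order (R = Rz(yaw) Ry(pitch) Rx(roll)).
In Python, from workcell import * gives the robot as it stands.
- The arm moves only by the tool servo_tool, never from a script. Its argument "moves" is a list of rows, each a list of 4 numbers: the shift along the world's x, y, z in fractions of the full range, 1 being 40 cm, then the turn about the world's z in parts of the range, where 1.0 means 120 degrees. A call has 1 to 20 rows; each row is the pose to reach, as a shift and turn from the pose commanded when the call began; what a row does not reach only later rows make up. A row lasts 1/12 s, in which the tool goes at most 41.7 mm and 7.16 degrees, less where a joint would pass 70% of its speed; a pose out of reach is approached as far as the arm can. No shift or turn number may pass 1 either way. A call with a gripper value outside its range is refused whole. "claw" is the closure, from 0 (fully open) to 1 (shut), set as the call begins (left out, the last holds). The fingers move at their own pace and stop on an object; "force" is the grip in N (left out, the last holds). Time passes only in rows, so rows that repeat a pose let the fingers close. It gives the time, the measured TCP pose, the force, the opening and the grip force at its end, in the units of the state.
- get_obs(): the state, without advancing time (a new reading comes with each control period).
- camera(name): name is "scene" or "top"; returns the picture (400x640x3 uint8, red, green, blue); there is no depth.
- get_calibration(name): a dict with "fx", "fy", "cx", "cy" (pixels), "rvec" (rotation vector, rad) and "tvec" (3), from world to camera coordinates, as OpenCV has them. Camera axes: x right, y down, z forward; pixel columns grow to the right and rows downward; lengths in m; the calibration is good to about 2 mm. A picture is of the moment at which its call begins. get_calibration takes no time and is no camera call.
- job_done(): hands the job in; it is judged then, once.
The state is a dict: "time": time; "q": joint angles; "qd": joint speeds; "joint_efforts": joint torques, N m; "ee_pos": TCP position; "tcp_rot": TCP orientation; "wrist_force": force on the tool from outside, world axes, zero at the start; "torque": the same for the moment, N m; "opening": finger opening in m; "grasp_force": force on a finger pad.
Only numpy, scipy, OpenCV 4.12 (cv2) and the standard library are available. Lean on these libraries where they do the work, as an engineer would, in place of code of your own. Each camera call takes 0.05 s, during which the arm holds its last target. There are 200 camera calls.

## Working session

There is one attempt and no reset: what is moved stays moved. The work goes in short steps, Python scripts to look and compute and a tool call to move; the robot and the scene stay as the last step left them, time stands still between calls to the robot, and variables do not carry over. Pictures are saved under pics/ and viewed, at most 10 in all, crops included, and the job is handed in when it is done.

Besides the shell and the picture viewer there is one more tool, called in YAML: its name, and indented under it one key for each argument. servo_tool: Moves the arm, as the interface text tells. Its arguments: {"type":"object","properties":{"moves":{"type":"array","items":{"type":"array","items":{"type":"number"}}},"claw":{"type":"number"},"force":{"type":"number"}},"required":["moves"]}

```bash
mkdir -p pics
python3 - <<'E'
from workcell import *
import cv2
for n in("scene","top"):
    im=camera(n); cv2.imwrite(f"pics/{n}0.png",cv2.cvtColor(im,cv2.COLOR_RGB2BGR)); print(get_calibration(n))
print(get_obs())
E
```

```text
{'fx': 374.066356995419, 'fy': 374.066356995419, 'cx': 322.74845901475845, 'cy': 201.8132133885777, 'rvec': array([ 0.75891712,  2.69161419, -0.97397046]), 'tvec': array([ 0.51603032, -0.17281979,  1.39702907])}
{'fx': 431.9955225191035, 'fy': 431.9955225191035, 'cx': 310.0116334478319, 'cy': 198.9898492705358, 'rvec': array([ 2.1569514 , -2.16924516,  0.15533869]), 'tvec': array([0.00294483, 0.61918633, 1.26848976])}
{'time': 0.1, 'q': array([-6.84664455e+01,  5.00910637e+00,  1.00383275e+01,  9.50999459e+01,
       -1.60077425e-03,  9.00009732e+01]), 'qd': array([-0.00393248, -0.16885849,  0.15664251,  0.03398915,  0.10266055,
       -0.06623748]), 'joint_efforts': array([ 4.93402695e-04, -5.21562874e+01,  4.65650225e+01,  1.62182125e-02,
        6.30840404e-06,  6.23927065e-06]), 'ee_pos': array([ 0.20179038, -0.51141793,  0.23063689]), 'tcp_rot': array([-1.79929275e+02,  1.60197438e-03,  2.15325833e+01]), 'wrist_force': array([-0.38459694, -0.79307287,  0.50091255]), 'torque': array([ 0.04059771,  0.02748843, -0.05107761]), 'grasp_force': 0.0, 'opening': 0.085315307884689}
```

View pics/scene0.png

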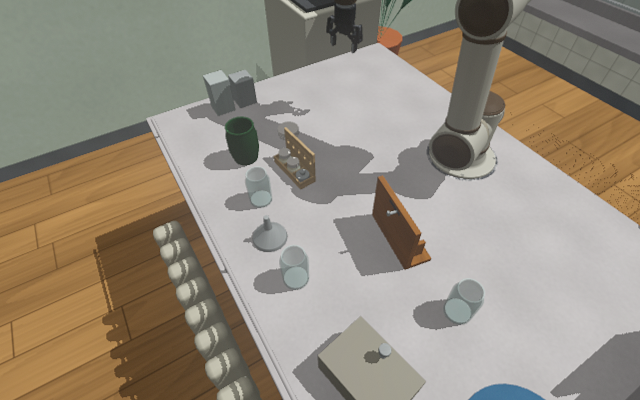

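View pics/top0.png

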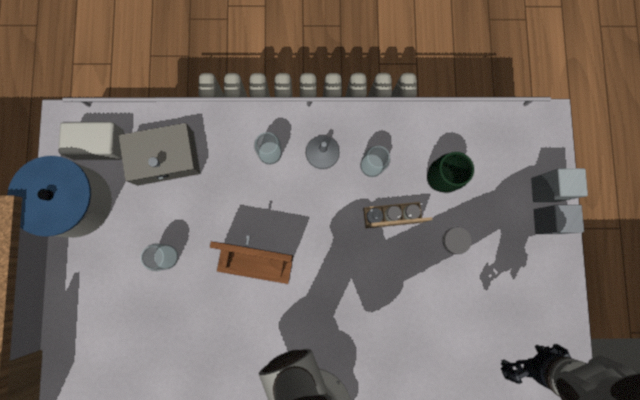

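The scene view shows the caddy at about (297,160) and the board at (400,222), with its peg at (392,212). The top view shows the caddy at (397,214) and the board at (252,262), peg about (248,240). I'll enlarge both.

Run:
```python
import cv2,numpy as np
t=cv2.imread("pics/top0.png");s=cv2.imread("pics/scene0.png")
r=lambda im,x,y,w,h,k:cv2.resize(im[y:y+h,x:x+w],None,fx=k,fy=k,interpolation=cv2.INTER_CUBIC)
a=r(t,350,190,100,50,8);b=r(s,260,120,80,80,5);c=r(s,365,170,80,100,4)
cv2.imwrite("pics/c1.png",np.vstack([a]))
o=np.zeros((400,800,3),np.uint8);o[:400,:400]=b;o[:400,400:720]=c
cv2.imwrite("pics/c2.png",o)
cv2.imwrite("pics/c3.png",r(t,200,230,100,60,8))
```

```text
(no output)
```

View pics/c1.png

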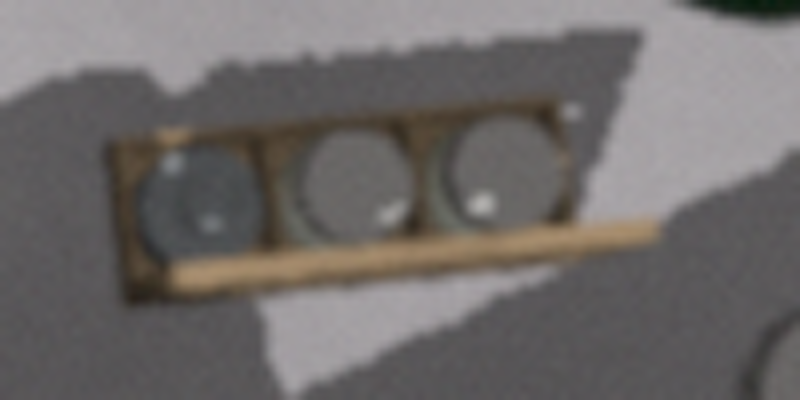

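View pics/c2.png

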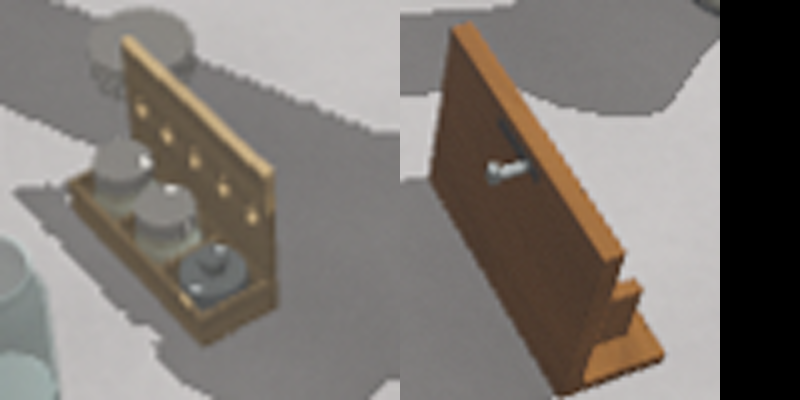

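View pics/c3.png

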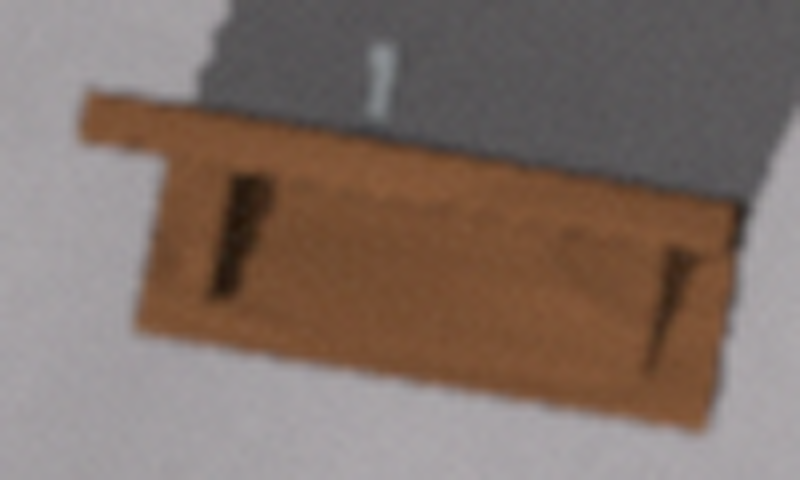

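The weight is in the bay at +y in the top view (crop (205,205)) and the jars are in the other two. The centre of mass comes out at y≈+34, so I'll use the slot at +34. The peg is at crop (380,80), board front top edge from (88,92) to (742,200). Next I'll measure these.

```bash
cat > h.py <<'E'
import numpy as np,cv2
from workcell import *
def ray(n,u,v):
    c=get_calibration(n);K=np.array([[c['fx'],0,c['cx']],[0,c['fy'],c['cy']],[0,0,1]])
    R=cv2.Rodrigues(c['rvec'])[0];o=-R.T@c['tvec'];return o,R.T@np.linalg.inv(K)@[u,v,1]
def onz(n,u,v,z):
    o,d=ray(n,u,v);return o+d*(z-o[2])/d[2]
def proj(n,p):
    c=get_calibration(n);K=np.array([[c['fx'],0,c['cx']],[0,c['fy'],c['cy']],[0,0,1]])
    return cv2.projectPoints(np.float64(p).reshape(-1,3),c['rvec'],c['tvec'],K,None)[0].reshape(-1,2)
E
python3 - <<'E'
from h import *
np.set_printoptions(precision=4,suppress=True)
t=cv2.imread("pics/top0.png")
# caddy plate top
hsv=cv2.cvtColor(t,cv2.COLOR_BGR2HSV)
print(hsv[190+252//8,350+400//8],hsv[190+30,350+75], hsv[190+19,350+14])
m=np.zeros(t.shape[:2],np.uint8)
sub=hsv[190:240,350:450]
m[190:240,350:450]=((sub[...,2]>115)&(sub[...,1]>75)).astype(np.uint8)
n,l,st,ce=cv2.connectedComponentsWithStats(m);k=1+np.argmax(st[1:,4])
ys,xs=np.nonzero(l==k);r=cv2.minAreaRect(np.c_[xs,ys].astype(np.float32));print(st[k],r)
for b in [(172,262),(172,292),(660,218),(660,242)]:
    print('cad',onz("top",350+b[0]/8-.5,190+b[1]/8-.5,.13))
P=np.array([onz("top",x,y,.13) for x,y in zip(xs,ys)])
d=np.cov(P[:,:2].T);w,v=np.linalg.eigh(d);e=v[:,1]*np.sign(v[1,1]);s=(P[:,:2]-P[:,:2].mean(0))@e
print('centre',P.mean(0),'dir',e,np.degrees(np.arctan2(-e[0],e[1])),s.min(),s.max(),s.std()*12**.5)
B=[onz("top",200+b[0]/8-.5,230+b[1]/8-.5,.18) for b in [(88,92),(742,200)]]
print('board',B,np.linalg.norm(B[0]-B[1]))
for b in [(378,118),(384,45)]: print('peg',onz("top",200+b[0]/8-.5,230+b[1]/8-.5,.17))
# scene: board top front corners
for b in [(455,22),(610,258),(500,172)]: print('sc',onz("scene",365+(b[0]-400)/4-.5,170+b[1]/4-.5,.18 if b[0]!=500 else .17))
for b in [(125,38),(268,178)]: print('sc cad',onz("scene",260+b[0]/5-.5,120+b[1]/5-.5,.13))
E
```

```text
[ 16  88 156] [ 17  87 137] [16 85 69]
[372 218  59   8 183] ((400.9752197265625, 221.24632263183594), (3.5926990509033203, 58.40563201904297), 84.42780303955078)
cad [ 0.5411 -0.1696  0.13  ]
cad [ 0.5306 -0.1694  0.13  ]
cad [ 0.5556 -0.3421  0.13  ]
cad [ 0.5472 -0.3417  0.13  ]
centre [ 0.5428 -0.2521  0.13  ] dir [-0.0919  0.9958] 5.273575020574193 -0.08468038631988103 0.08037696266152465 0.1608923580569095
board [array([0.4899, 0.2669, 0.18  ]), array([0.4529, 0.0499, 0.18  ])] 0.22016320677657913
peg [0.481 0.172 0.17 ]
peg [0.5054 0.1703 0.17  ]
sc [0.4439 0.0474 0.18  ]
sc [0.4849 0.2661 0.18  ]
sc [0.4955 0.1687 0.17  ]
sc cad [ 0.5495 -0.3452  0.13  ]
sc cad [ 0.5364 -0.1708  0.13  ]
```

Units first: shifts go in shares of 40 cm and turns go in shares of 120 degrees. So 33.8 cm / 40 = 0.845, 28.9 cm / 40 = 0.7225, 1.283 rad / 2.0944 = 0.6126.

servo_tool:
  moves:
    - [0.2, 0.175, 0, 0.1432]
    - [0.425, 0.35, 0, 0.3104]
    - [0.425, 0.35, 0, 0.3104]
    - [0.625, 0.55, 0, 0.4775]
    - [0.625, 0.55, 0, 0.4775]
    - [0.845, 0.7225, 0, 0.6126]
    - [0.845, 0.7225, 0, 0.6126]
    - [0.845, 0.7225, 0, 0.6126]
    - [0.845, 0.7225, 0, 0.6126]
    - [0.845, 0.7225, 0, 0.6126]
    - [0.845, 0.7225, 0, 0.6126]
    - [0.845, 0.7225, 0, 0.6126]
    - [0.845, 0.7225, 0, 0.6126]
    - [0.845, 0.7225, 0, 0.6126]
    - [0.845, 0.7225, 0, 0.6126]
    - [0.845, 0.7225, 0, 0.6126]
    - [0.845, 0.7225, 0, 0.6126]
  claw: 0

```text
time: 1.52
ee_pos: [0.5392, -0.2235, 0.2316]
tcp_rot: [180.0, 0.0, 94.9]
wrist_force: [-0.6, 0.3, -0.3]
opening: 0.0856
grasp_force: 0.0
```

To row units: -12.3 cm / 40 = -0.3075, -11.7 cm / 40 = -0.2925.

servo_tool:
  moves:
    - [0.0025, 0.0025, -0.075, 0]
    - [0.0025, 0.0025, -0.15, 0]
    - [0.0025, 0.0025, -0.2125, 0]
    - [0.0025, 0.0025, -0.2625, 0]
    - [0.0025, 0.0025, -0.2925, 0]
    - [0.0025, 0.0025, -0.3075, 0]
    - [0.0025, 0.0025, -0.3075, 0]
    - [0.0025, 0.0025, -0.3075, 0]
    - [0.0025, 0.0025, -0.3075, 0]

```text
time: 2.27
ee_pos: [0.5415, -0.222, 0.1099]
tcp_rot: [179.9, 0.1, 95.0]
wrist_force: [0.6, -0.3, -0.0]
opening: 0.0851
grasp_force: 0.0
```

Run:
```python
from h import *
im=cv2.cvtColor(camera("scene"),cv2.COLOR_RGB2BGR)
cv2.imwrite("pics/s1.png",cv2.resize(im[90:200,240:360],None,fx=5,fy=5,interpolation=cv2.INTER_CUBIC));print(get_obs()['ee_pos'])
```

```text
[ 0.54150026 -0.22194599  0.10983502]
```

View pics/s1.png

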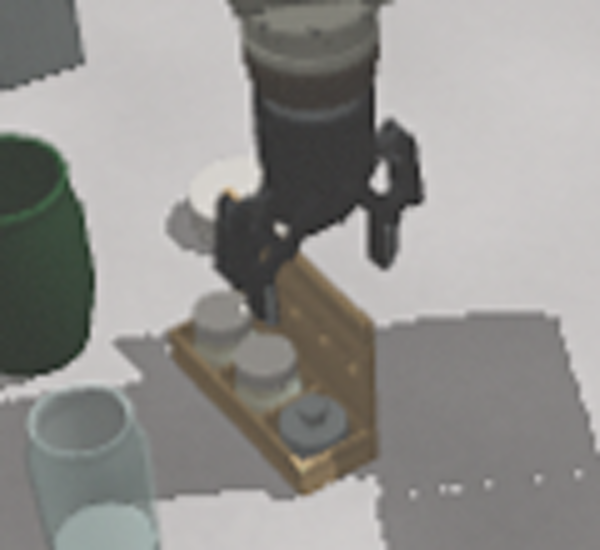

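The fingers straddle the plate, and the front finger is above the contents. I'll close them.

To row units: -0.15 cm / 40 = -0.0038.

servo_tool:
  moves:
    - [0, 0, -0.0038, 0]
    - [0, 0, -0.0038, 0]
    - [0, 0, -0.0038, 0]
    - [0, 0, -0.0038, 0]
    - [0, 0, -0.0038, 0]
    - [0, 0, -0.0038, 0]
    - [0, 0, -0.0038, 0]
    - [0, 0, -0.0038, 0]
    - [0, 0, -0.0038, 0]
    - [0, 0, -0.0038, 0]
    - [0, 0, -0.0038, 0]
    - [0, 0, -0.0038, 0]
    - [0, 0, -0.0038, 0]
    - [0, 0, -0.0038, 0]
    - [0, 0, -0.0038, 0]
  claw: 1
  force: 100

```text
time: 3.57
ee_pos: [0.5407, -0.2216, 0.1069]
tcp_rot: [-180.0, -0.0, 95.0]
wrist_force: [-5.0, 1.3, 5.9]
opening: 0.0059
grasp_force: 98.7
```

To row units: 10 cm / 40 = 0.25, 9.3 cm / 40 = 0.2325.

servo_tool:
  moves:
    - [0, 0, 0.0075, 0]
    - [0, 0, 0.02, 0]
    - [0, 0, 0.0375, 0]
    - [0, 0, 0.0625, 0]
    - [0, 0, 0.0875, 0]
    - [0, 0, 0.1125, 0]
    - [0, 0, 0.1375, 0]
    - [0, 0, 0.1625, 0]
    - [0, 0, 0.1875, 0]
    - [0, 0, 0.2125, 0]
    - [0, 0, 0.2325, 0]
    - [0, 0, 0.25, 0]
    - [0, 0, 0.25, 0]
    - [0, 0, 0.25, 0]
    - [0, 0, 0.25, 0]

```text
time: 4.82
ee_pos: [0.5407, -0.2216, 0.2062]
tcp_rot: [-180.0, -0.0, 95.0]
wrist_force: [-0.1, -0.2, -6.9]
opening: 0.0057
grasp_force: 97.7
```

Run:
```python
from h import *
im=cv2.cvtColor(camera("scene"),cv2.COLOR_RGB2BGR);cv2.imwrite("pics/s2f.png",im)
tp=cv2.cvtColor(camera("top"),cv2.COLOR_RGB2BGR);cv2.imwrite("pics/t2f.png",tp)
a=cv2.resize(im[40:180,230:370],None,fx=4,fy=4,interpolation=cv2.INTER_CUBIC)
cv2.imwrite("pics/s2.png",a);o=get_obs();print(o['ee_pos'],o['wrist_force'],o['torque'],o['tcp_rot'])
```

```text
[ 0.540592   -0.22151446  0.20604661] [ 0.03543962 -0.11410681 -8.0960367 ] [ 0.00882139  0.20462216 -0.01146502] [-1.79937623e+02 -3.10751024e-02  9.50432608e+01]
```

View pics/s2.png

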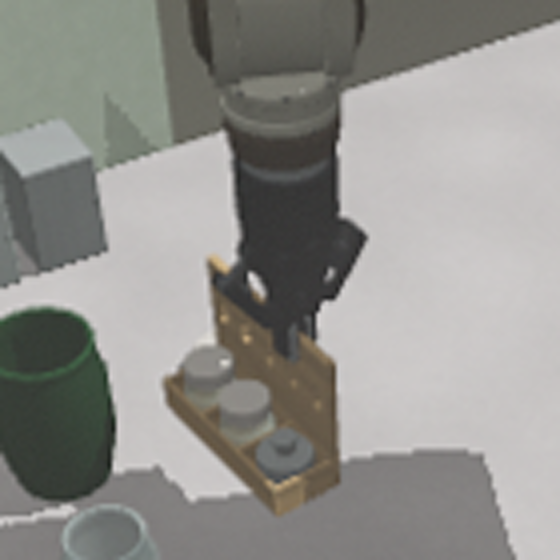

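The caddy is lifted level with its contents in place, and the weight stands in the +y bay. Next I'll measure the peg and plate ends more finely.

Run:
```python
from h import *
np.set_printoptions(precision=4,suppress=True)
t=cv2.imread("pics/top0.png").astype(float);s=cv2.imread("pics/scene0.png").astype(float);t2=cv2.imread("pics/t2f.png")
g=t.mean(2)
print('top gray');print(g[232:248,243:254].astype(int))
g=s.mean(2);print('scene blue');print(s[206:220,384:402,0].astype(int))
h=cv2.cvtColor(t2,cv2.COLOR_BGR2HSV)
m=((h[...,0]>10)&(h[...,0]<24)&(h[...,1]>70)&(h[...,2]>115));m[:190]=0;m[245:]=0;m[:,:350]=0;m[:,460:]=0
ys,xs=np.nonzero(m);print(len(xs),xs.min(),xs.max())
for y in range(ys.min(),ys.max()+1): print(y,xs[ys==y])
```

```text
top gray
[[ 87  82  86  86  83  86  87  85  86  89  88]
 [ 85  86  87  86  87  85  90  85  87  87  86]
 [ 85  86  88  91  90  91  86  86  85  83  84]
 [ 88  87  88 100 111 106  97  83  86  85  84]
 [ 86  86  91 115 134 129 103  82  84  84  83]
 [ 86  88  92 119 139 134 107  80  83  85  88]
 [ 86  87  91 110 132 131 102  81  83  87  88]
 [ 86  89  88 106 129 130  99  84  85  87  86]
 [ 85  87  86 107 132 121  93  86  88  87  89]
 [ 85  85  83 109 131 112  84  86  88  87  84]
 [ 83  86  88 114 130 109  83  85  85  86  84]
 [ 83  83  95 119 128 103  84  85  82  87  87]
 [ 84  86  91 106 113  98  86  86  85  87  86]
 [ 75  81  78  83  88  89  84  87  88  84  88]
 [ 65  63  61  65  71  72  80  81  84  81  85]
 [ 70  73  70  67  63  62  66  70  70  72  76]]
scene blue
[[ 48  49  50  49  48  48  47  47  50  55  54  54  52  60  70  70  71  69]
 [ 48  50  50  50  48  48  48  49  49  50  56  59  48  50  65  69  71  71]
 [ 48  48  50  47  48  47  49  48  48  47  52  56  54  48  57  69  71  72]
 [ 47  49  47  45  45  45  46  46  45  42  46  49  61  54  49  60  68  69]
 [ 49  48  43  91  98  77  
[... 170 characters left out ...]
40  93  65  58  53  49  61]
 [ 49  47  67  98 127 114 151 158 139 112  94  74  55  51  55  53  48  51]
 [ 47  48  63  80  89  92  93  90  75  52  47  46  45  46  53  52  47  46]
 [ 48  46  51  83  86  81  58  45  45  45  47  47  49  47  50  51  49  48]
 [ 48  48  47  60  61  56  51  47  47  48  49  46  49  48  49  50  49  49]
 [ 48  49  48  48  48  46  49  48  47  48  48  48  46  49  47  46  45  48]
 [ 49  49  49  46  50  49  46  49  46  47  49  48  48  48  48  46  47  46]
 [ 48  47  48  49  49  47  49  47  46  48  45  48  48  48  48  47  47  47]]
19 369 373
203 [372 373]
204 [369 370 371 372 373]
205 [369 370]
206 [369 370]
207 [370]
208 [370 371]
209 [370 371]
210 [370]
211 [370]
212 [370]
```

Run:
```python
from h import *
np.set_printoptions(precision=4,suppress=True)
a=onz("top",247.3,236.7,.175);b=onz("top",246.9,242,.170);print(a,b)
yaw=np.radians(-10);X=np.array([np.cos(yaw),np.sin(yaw)]);Y=np.array([-X[1],X[0]])
mid=np.array([.4714,.1584]);mid2=np.array([.4645,.1568])
for p in(a,b): print((p[:2]-mid)@X,(p[:2]-mid)@Y)
# scene: stop end face centre ~ (387.8,212)
for u,v,z in [(388,210.4,.175),(387.9,212,.1685)]:
    p=onz("scene",u,v,z);print('sc',p,(p[:2]-mid2)@X,(p[:2]-mid2)@Y)
# board front edge line fits in top: dark->brown transition rows
t=cv2.imread("pics/top0.png").astype(float);d=t[...,2]-t[...,0]
pts=[]
for c in range(216,290,4):
    if 244<=c<=250: continue
    col=d[236:262,c];k=np.argmax(col>30);pts.append((c,236+k-1+(30-col[k-1])/(col[k]-col[k-1])))
W=np.array([onz("top",u,v,.18) for u,v in pts]);f=np.polyfit(W[:,1],W[:,0],1);print('top face x=',f,np.degrees(np.arctan(f[0])),(W[:,0]-np.polyval(f,W[:,1])).std())
F=[]
for i in range(12):
    camera("top");o=get_obs();F.append(np.r_[o['wrist_force'],o['torque'],o['ee_pos']])
print(np.mean(F,0))
```

```text
[0.5009 0.1701 0.175 ] [0.487  0.1717 0.17  ]
0.027041948131587345 0.01669257910332096
0.013020852219834565 0.01579101198580354
sc [0.4975 0.1637 0.175 ] 0.031332594680005134 0.012512244805267608
sc [0.4973 0.1643 0.1685] 0.030976375158229364 0.013058972696589998
top face x= [0.1805 0.4426] 10.233876115728583 0.00027382033051454193
[ 0.0769 -0.0916 -7.029  -0.0012  0.1647 -0.0065  0.5408 -0.2216  0.2066]
```

To row units: 36.2 cm / 40 = 0.905, 3.3 cm / 40 = 0.0825, -0.266 rad / 2.0944 = -0.127.

servo_tool:
  moves:
    - [0, 0.0075, 0.015, 0]
    - [0, 0.025, 0.035, 0]
    - [0, 0.05, 0.06, -0.0048]
    - [0, 0.0875, 0.075, -0.0143]
    - [0, 0.1325, 0.0825, -0.0239]
    - [0, 0.1825, 0.0825, -0.0334]
    - [0, 0.2375, 0.0825, -0.043]
    - [0, 0.295, 0.0825, -0.0525]
    - [0, 0.355, 0.0825, -0.0621]
    - [0, 0.415, 0.0825, -0.0716]
    - [0, 0.475, 0.0825, -0.0812]
    - [0, 0.535, 0.0825, -0.0907]
    - [0, 0.595, 0.0825, -0.1003]
    - [-0.005, 0.6525, 0.0825, -0.1074]
    - [-0.01, 0.7075, 0.0825, -0.1146]
    - [-0.0175, 0.7575, 0.0825, -0.1194]
    - [-0.025, 0.8025, 0.0825, -0.1241]
    - [-0.0325, 0.8425, 0.0825, -0.127]
    - [-0.0375, 0.8775, 0.0825, -0.127]
    - [-0.04, 0.905, 0.0825, -0.127]

```text
time: 7.18
ee_pos: [0.5243, 0.1421, 0.2409]
tcp_rot: [180.0, -0.1, 79.9]
wrist_force: [-0.2, -0.7, -6.2]
opening: 0.0059
grasp_force: 97.9
```

To row units: -4.9 cm / 40 = -0.1225, -4.5 cm / 40 = -0.1125.

servo_tool:
  moves:
    - [-0.0025, 0.025, 0, 0]
    - [-0.005, 0.0425, 0, 0]
    - [-0.005, 0.055, -0.005, 0]
    - [-0.005, 0.0625, -0.015, 0]
    - [-0.005, 0.0625, -0.03, 0]
    - [-0.005, 0.0625, -0.05, 0]
    - [-0.005, 0.0625, -0.0725, 0]
    - [-0.005, 0.0625, -0.095, 0]
    - [-0.005, 0.0625, -0.1125, 0]
    - [-0.005, 0.0625, -0.1225, 0]
    - [-0.005, 0.0625, -0.1225, 0]
    - [-0.005, 0.0625, -0.1225, 0]
    - [-0.005, 0.0625, -0.1225, 0]

```text
time: 8.27
ee_pos: [0.523, 0.1654, 0.1913]
tcp_rot: [180.0, -0.0, 79.8]
wrist_force: [-0.8, -0.5, -7.5]
opening: 0.006
grasp_force: 97.9
```

Run:
```python
from h import *
im=cv2.cvtColor(camera("scene"),cv2.COLOR_RGB2BGR);cv2.imwrite("pics/s3f.png",im)
tp=cv2.cvtColor(camera("top"),cv2.COLOR_RGB2BGR);cv2.imwrite("pics/t3f.png",tp)
a=cv2.resize(im[140:280,320:460],None,fx=4,fy=4,interpolation=cv2.INTER_CUBIC)
b=cv2.resize(tp[190:300,190:300],(240,240),interpolation=cv2.INTER_CUBIC);b=cv2.copyMakeBorder(b,0,320,0,0,0)
cv2.imwrite("pics/s3.png",np.hstack([a,b]))
F=[]
for i in range(8):
    camera("top");o=get_obs();F.append(np.r_[o['wrist_force'],o['torque'],o['ee_pos'],o['tcp_rot']])
print(np.round(np.mean(F,0),4),o['time'])
```

```text
[-2.326000e-01 -3.600000e-03 -6.700900e+00  3.870000e-02  1.772000e-01
  4.800000e-03  5.229000e-01  1.654000e-01  1.910000e-01  1.349823e+02
 -9.900000e-03  7.980310e+01] 8.7667
```

View pics/s3.png

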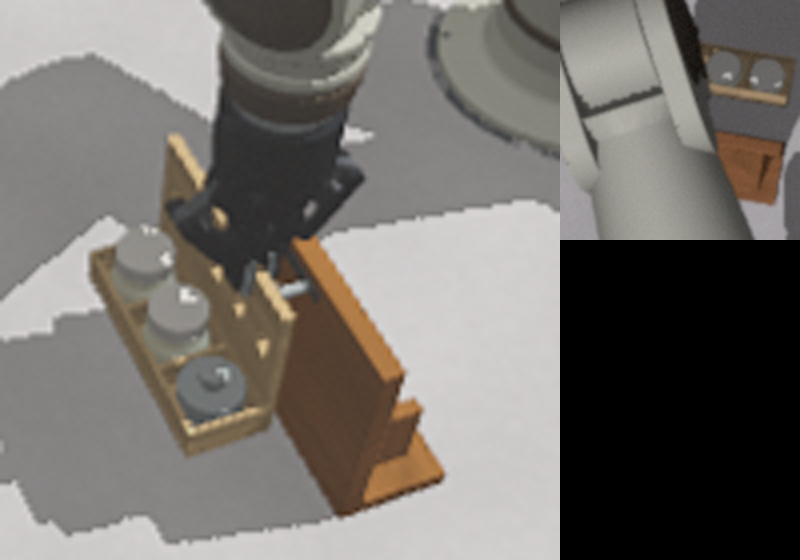

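The slots at 68, 34 and 0 are at crop (263,347), (238,310) and (217,272). The peg end is behind the plate near (300,288), with the plate standing just in front of it and the contents in place. Next I'll compare the slot and peg lateral positions in the scene camera.

Run:
```python
from h import *
np.set_printoptions(precision=4,suppress=True)
im=cv2.imread("pics/s3f.png")
print('cam',ray("scene",0,0)[0])
yaw=np.radians(-10.2);X=np.array([np.cos(yaw),np.sin(yaw)]);Y=np.array([-X[1],X[0]])
tcp=np.array([.5229,.1654]);c=.191-.1066
def pr(x,y,z): q=tcp+X*(x-.004)+Y*(y-.034);return proj("scene",[[q[0],q[1],c+z]])[0]
for y in(0,.034,.068): print('slot',y,pr(.008,y,.085),pr(.008,y,.095),pr(.008,y,.075))
print('corner front/back/bottom',pr(.008,.086,.13),pr(0,.086,.13),pr(.064,.086,.0),pr(0,.086,0))
p=np.array([.5005,.169])+X*.0035
print('peg tip pred',proj("scene",[[*p,.175],[*p,.166],[*p,.162]]))
print(im[207:236,374:396,2])
```

```text
cam [0.9714 0.6086 0.9663]
slot 0 [373.6407 207.2465] [374.0107 204.9333] [373.2762 209.5251]
slot 0.034 [379.2587 216.4403] [379.6796 214.1511] [378.8442 218.6947]
slot 0.068 [385.1088 226.0141] [385.5847 223.7527] [384.6404 228.2403]
corner front/back/bottom [390.6505 220.8524] [393.4902 219.9205] [366.0021 255.311 ] [386.879  248.0894]
peg tip pred [[387.1769 212.5508]
 [386.7497 214.6054]
 [386.5617 215.5096]]
[[211 138  52  45  48  50  45  78  84  76 105 105  90  90  71  56  75  82
   82  69  56  61]
 [204 145  59  47  47  46  50  82  91  83 189 201 202 136  58  62  80  80
   83  78  59  52]
 [189 141  77  53  47  46  52  82  93  81 189 213 217 165  79  73  83  81
   80  77  64  52]
 [139 120 100  67  49  44  57  84  87  80 145 207 215 206 154 108  87  80
   70  98 137 115]
 [102 105 109  87  53  44  65  84  76  88 103 173 209 215 201 149 114 170
  172 179 188 173]
 [101 104 107 105  81  62  79  84  71  91  96 116 204 215 213 181 177 194
  183 174 166 144]
 [101 104 105 107 100 106  91  90  79  93  97  94 174 210 214 208 174 158
  141 120 104  90]
 [ 99 101 104 106 111 120 107 1
[... 1315 characters left out ...]
7 179 143 107 102 110 113 103
   89  85  85  83]
 [110 106 103 104 107 104  99 100 102 100 100 126 111 103 104 111 114  99
   87  86  84  85]
 [113 112 107 107 106 106 101  98 100 101 102 102 105 102 106 112 114  95
   84  85  85  85]
 [110 108 110 112 112 109 107  99 100 101 102 103 105 103 107 112 111  91
   83  85  86  86]
 [161 169 172 129 111 115 108 103  98  99 101 103 104 103 111 117 111  90
   85  85  87  86]
 [137 139 179 136 111 115 111 105 101  99 101 102 103 105 115 120 104  88
   84  86  84  85]
 [111 108 168 133 111 114 115 108 105  98 101 102 101 105 115 118  99  84
   84  86  84  85]
 [103  94 120 116 112 114 116 102 104 101  99 102 103 108 114 112  90  85
   86  85  87  85]]
```

To row units: -0.98 cm / 40 = -0.0245, 0.18 cm / 40 = 0.0045.

servo_tool:
  moves:
    - [-0.005, 0.001, -0.0013, 0]
    - [-0.0098, 0.0018, -0.002, 0]
    - [-0.0148, 0.0028, -0.002, 0]
    - [-0.0198, 0.0035, -0.002, 0]
    - [-0.0223, 0.004, -0.002, 0]
    - [-0.0245, 0.0045, -0.002, 0]
    - [-0.0245, 0.0045, -0.002, 0]
    - [-0.0245, 0.0045, -0.002, 0]

```text
time: 9.43
ee_pos: [0.5131, 0.1672, 0.19]
tcp_rot: [180.0, -0.0, 79.8]
wrist_force: [0.4, -0.8, -8.2]
opening: 0.0061
grasp_force: 97.9
```

To row units: -0.3 cm / 40 = -0.0075, -0.25 cm / 40 = -0.0063.

servo_tool:
  moves:
    - [-0.0013, 0.0003, 0, 0]
    - [-0.0025, 0.0005, 0, 0]
    - [-0.0038, 0.0008, 0, 0]
    - [-0.005, 0.0009, 0, 0]
    - [-0.0063, 0.0011, 0, 0]
    - [-0.0075, 0.0014, 0, 0]
    - [-0.0075, 0.0014, 0, 0]

```text
time: 10.02
ee_pos: [0.51, 0.1678, 0.19]
tcp_rot: [-180.0, -0.0, 79.8]
wrist_force: [-0.5, 0.2, -6.3]
opening: 0.006
grasp_force: 97.9
```

To row units: -0.15 cm / 40 = -0.0038, -0.1 cm / 40 = -0.0025.

servo_tool:
  moves:
    - [-0.0013, 0.0003, 0, 0]
    - [-0.0025, 0.0005, 0, 0]
    - [-0.0038, 0.0008, 0, 0]
    - [-0.0038, 0.0008, 0, 0]

```text
time: 10.35
ee_pos: [0.5085, 0.168, 0.19]
tcp_rot: [-180.0, -0.0, 79.8]
wrist_force: [-0.1, 0.6, -7.8]
opening: 0.0059
grasp_force: 97.9
```

To row units: -0.1 cm / 40 = -0.0025, -0.05 cm / 40 = -0.0013.

servo_tool:
  moves:
    - [-0.0013, 0.0003, 0, 0]
    - [-0.0025, 0.0005, 0, 0]
    - [-0.0025, 0.0005, 0, 0]

```text
time: 10.6
ee_pos: [0.5075, 0.1683, 0.19]
tcp_rot: [180.0, -0.0, 79.8]
wrist_force: [-0.8, 0.5, -6.0]
opening: 0.0063
grasp_force: 97.9
```

To row units: -0.1 cm / 40 = -0.0025, -0.05 cm / 40 = -0.0013.

servo_tool:
  moves:
    - [-0.0013, 0.0003, 0, 0]
    - [-0.0025, 0.0005, 0, 0]
    - [-0.0025, 0.0005, 0, 0]

```text
time: 10.85
ee_pos: [0.5065, 0.1684, 0.19]
tcp_rot: [180.0, -0.0, 79.8]
wrist_force: [-0.3, 0.0, -6.9]
opening: 0.0061
grasp_force: 97.9
```

To row units: -0.1 cm / 40 = -0.0025, -0.05 cm / 40 = -0.0013.

servo_tool:
  moves:
    - [-0.0013, 0.0003, 0, 0]
    - [-0.0025, 0.0005, 0, 0]
    - [-0.0025, 0.0005, 0, 0]

```text
time: 11.1
ee_pos: [0.5055, 0.1686, 0.19]
tcp_rot: [-180.0, -0.0, 79.8]
wrist_force: [-0.0, 0.7, -7.1]
opening: 0.0061
grasp_force: 97.9
```

To row units: -0.15 cm / 40 = -0.0038, -0.1 cm / 40 = -0.0025.

servo_tool:
  moves:
    - [-0.0013, 0.0003, 0, 0]
    - [-0.0025, 0.0005, 0, 0]
    - [-0.0038, 0.0008, 0, 0]
    - [-0.0038, 0.0008, 0, 0]

```text
time: 11.43
ee_pos: [0.5039, 0.169, 0.19]
tcp_rot: [-180.0, -0.0, 79.8]
wrist_force: [-0.3, 0.5, -6.8]
opening: 0.006
grasp_force: 97.9
```

To row units: -0.15 cm / 40 = -0.0038, -0.1 cm / 40 = -0.0025.

servo_tool:
  moves:
    - [-0.0013, 0.0003, 0, 0]
    - [-0.0025, 0.0005, 0, 0]
    - [-0.0038, 0.0008, 0, 0]
    - [-0.0038, 0.0008, 0, 0]

```text
time: 11.77
ee_pos: [0.5025, 0.1692, 0.19]
tcp_rot: [-180.0, 0.0, 79.8]
wrist_force: [0.1, -0.3, -6.9]
opening: 0.006
grasp_force: 97.9
```

servo_tool:
  moves:
    - [-0.0013, 0.0003, 0, 0]
    - [-0.0025, 0.0005, 0, 0]
    - [-0.0038, 0.0008, 0, 0]
    - [-0.0038, 0.0008, 0, 0]

```text
time: 12.1
ee_pos: [0.501, 0.1695, 0.19]
tcp_rot: [-180.0, -0.0, 79.8]
wrist_force: [-0.5, 1.4, -6.7]
opening: 0.0058
grasp_force: 97.9
```

servo_tool:
  moves:
    - [-0.0013, 0.0003, 0, 0]
    - [-0.0025, 0.0005, 0, 0]
    - [-0.0038, 0.0008, 0, 0]
    - [-0.0038, 0.0008, 0, 0]

```text
time: 12.43
ee_pos: [0.4995, 0.1699, 0.19]
tcp_rot: [-180.0, -0.0, 79.8]
wrist_force: [0.1, 0.4, -6.5]
opening: 0.0061
grasp_force: 97.9
```

To row units: -0.15 cm / 40 = -0.0038, -0.1 cm / 40 = -0.0025.

servo_tool:
  moves:
    - [-0.0013, 0.0003, 0, 0]
    - [-0.0025, 0.0005, 0, 0]
    - [-0.0038, 0.0008, 0, 0]
    - [-0.0038, 0.0008, 0, 0]

```text
time: 12.77
ee_pos: [0.498, 0.1702, 0.19]
tcp_rot: [-180.0, 0.0, 79.8]
wrist_force: [-0.6, -0.6, -7.3]
opening: 0.0057
grasp_force: 97.9
```

servo_tool:
  moves:
    - [-0.0013, 0.0003, 0, 0]
    - [-0.0025, 0.0005, 0, 0]
    - [-0.0038, 0.0008, 0, 0]
    - [-0.0038, 0.0008, 0, 0]

```text
time: 13.1
ee_pos: [0.4965, 0.1705, 0.19]
tcp_rot: [180.0, -0.0, 79.8]
wrist_force: [1.5, 1.0, -7.5]
opening: 0.0059
grasp_force: 97.9
```

To row units: -0.15 cm / 40 = -0.0038, -0.1 cm / 40 = -0.0025.

servo_tool:
  moves:
    - [-0.0013, 0.0003, 0, 0]
    - [-0.0025, 0.0005, 0, 0]
    - [-0.0038, 0.0008, 0, 0]
    - [-0.0038, 0.0008, 0, 0]

```text
time: 13.43
ee_pos: [0.495, 0.1707, 0.19]
tcp_rot: [-180.0, -0.0, 79.8]
wrist_force: [0.3, -0.1, -7.3]
opening: 0.006
grasp_force: 97.9
```

To row units: -0.4 cm / 40 = -0.01, -0.3 cm / 40 = -0.0075.

servo_tool:
  moves:
    - [-0.0025, 0.0005, 0, 0]
    - [-0.005, 0.0009, 0, 0]
    - [-0.0075, 0.0014, 0, 0]
    - [-0.01, 0.0018, 0, 0]
    - [-0.01, 0.0018, 0, 0]

```text
time: 13.85
ee_pos: [0.4908, 0.1715, 0.19]
tcp_rot: [-180.0, -0.0, 79.8]
wrist_force: [0.3, -0.4, -7.2]
opening: 0.0056
grasp_force: 97.8
```

servo_tool:
  moves:
    - [-0.0025, 0.0005, 0, 0]
    - [-0.005, 0.0009, 0, 0]
    - [-0.0075, 0.0014, 0, 0]
    - [-0.01, 0.0018, 0, 0]
    - [-0.01, 0.0018, 0, 0]

```text
time: 14.27
ee_pos: [0.4869, 0.1722, 0.19]
tcp_rot: [-180.0, -0.0, 79.8]
wrist_force: [-0.1, -0.3, -6.1]
opening: 0.0057
grasp_force: 97.8
```

To row units: -0.4 cm / 40 = -0.01, -0.3 cm / 40 = -0.0075.

servo_tool:
  moves:
    - [-0.0025, 0.0005, 0, 0]
    - [-0.005, 0.0009, 0, 0]
    - [-0.0075, 0.0014, 0, 0]
    - [-0.01, 0.0018, 0, 0]
    - [-0.01, 0.0018, 0, 0]

```text
time: 14.68
ee_pos: [0.4829, 0.1729, 0.19]
tcp_rot: [-180.0, 0.0, 79.8]
wrist_force: [0.2, 0.1, -7.0]
opening: 0.0061
grasp_force: 97.8
```

To row units: -0.15 cm / 40 = -0.0038, -0.1 cm / 40 = -0.0025.

servo_tool:
  moves:
    - [-0.0013, 0.0003, 0, 0]
    - [-0.0025, 0.0005, 0, 0]
    - [-0.0038, 0.0008, 0, 0]
    - [-0.0038, 0.0008, 0, 0]

```text
time: 15.02
ee_pos: [0.4815, 0.1731, 0.19]
tcp_rot: [-180.0, 0.0, 79.8]
wrist_force: [-0.6, -0.3, -6.9]
opening: 0.0058
grasp_force: 97.9
```

To row units: -0.1 cm / 40 = -0.0025, -0.05 cm / 40 = -0.0013.

servo_tool:
  moves:
    - [-0.0013, 0.0003, 0, 0]
    - [-0.0025, 0.0005, 0, 0]
    - [-0.0025, 0.0005, 0, 0]

```text
time: 15.27
ee_pos: [0.4805, 0.1733, 0.1899]
tcp_rot: [-180.0, 0.0, 79.8]
wrist_force: [0.1, -0.8, -6.4]
opening: 0.0062
grasp_force: 97.9
```

servo_tool:
  moves:
    - [-0.0013, 0.0003, 0, 0]
    - [-0.0025, 0.0005, 0, 0]
    - [-0.0025, 0.0005, 0, 0]

```text
time: 15.52
ee_pos: [0.4795, 0.1735, 0.19]
tcp_rot: [-180.0, 0.0, 79.8]
wrist_force: [0.1, -0.8, -6.8]
opening: 0.0061
grasp_force: 97.9
```

To row units: -0.05 cm / 40 = -0.0013, 0.01 cm / 40 = 0.0003.

servo_tool:
  moves:
    - [-0.0013, 0.0003, 0, 0]
    - [-0.0013, 0.0003, 0, 0]

```text
time: 15.68
ee_pos: [0.479, 0.1737, 0.19]
tcp_rot: [-180.0, -0.0, 79.8]
wrist_force: [-0.1, 0.1, -6.7]
opening: 0.0058
grasp_force: 97.9
```

To row units: -0.05 cm / 40 = -0.0013, 0.01 cm / 40 = 0.0003.

servo_tool:
  moves:
    - [-0.0013, 0.0003, 0, 0]
    - [-0.0013, 0.0003, 0, 0]

```text
time: 15.85
ee_pos: [0.4786, 0.1737, 0.19]
tcp_rot: [180.0, -0.0, 79.8]
wrist_force: [0.8, 0.3, -7.3]
opening: 0.0061
grasp_force: 97.9
```

To row units: -0.05 cm / 40 = -0.0013, 0.01 cm / 40 = 0.0003.

servo_tool:
  moves:
    - [-0.0013, 0.0003, 0, 0]
    - [-0.0013, 0.0003, 0, 0]

```text
time: 16.02
ee_pos: [0.4783, 0.1738, 0.19]
tcp_rot: [180.0, -0.0, 79.8]
wrist_force: [1.3, -0.7, -6.9]
opening: 0.0058
grasp_force: 97.8
```

To row units: -0.05 cm / 40 = -0.0013, 0.01 cm / 40 = 0.0003.

servo_tool:
  moves:
    - [-0.0013, 0.0003, 0, 0]
    - [-0.0013, 0.0003, 0, 0]

```text
time: 16.18
ee_pos: [0.4782, 0.1738, 0.19]
tcp_rot: [179.9, 0.0, 79.8]
wrist_force: [5.6, -0.5, -9.1]
opening: 0.0059
grasp_force: 97.8
```

To row units: -0.05 cm / 40 = -0.0013, 0.01 cm / 40 = 0.0003.

servo_tool:
  moves:
    - [-0.0013, 0.0003, 0, 0]
    - [-0.0013, 0.0003, 0, 0]

```text
time: 16.35
ee_pos: [0.4781, 0.1738, 0.1901]
tcp_rot: [179.9, 0.0, 79.8]
wrist_force: [7.1, -1.9, -9.5]
opening: 0.006
grasp_force: 97.6
```

The board face is felt where expected, so the plate is on the peg. I'll back off a little and lower.

To row units: -0.6 cm / 40 = -0.015, -0.55 cm / 40 = -0.0138.

servo_tool:
  moves:
    - [0.0025, -0.0005, 0, 0]
    - [0.003, -0.0005, 0, 0]
    - [0.003, -0.0005, -0.0025, 0]
    - [0.003, -0.0005, -0.005, 0]
    - [0.003, -0.0005, -0.0075, 0]
    - [0.003, -0.0005, -0.01, 0]
    - [0.003, -0.0005, -0.0125, 0]
    - [0.003, -0.0005, -0.0138, 0]
    - [0.003, -0.0005, -0.015, 0]
    - [0.003, -0.0005, -0.015, 0]

```text
time: 17.18
ee_pos: [0.4782, 0.1738, 0.1839]
tcp_rot: [-180.0, -0.0, 79.8]
wrist_force: [2.8, 0.0, -8.0]
opening: 0.0056
grasp_force: 98.1
```

To row units: -0.1 cm / 40 = -0.0025, -0.05 cm / 40 = -0.0013.

servo_tool:
  moves:
    - [0, 0, -0.0013, 0]
    - [0, 0, -0.0025, 0]
    - [0, 0, -0.0025, 0]

```text
time: 17.43
ee_pos: [0.4782, 0.1738, 0.1829]
tcp_rot: [-180.0, -0.0, 79.8]
wrist_force: [2.6, -0.6, -6.6]
opening: 0.0059
grasp_force: 98.2
```

To row units: -0.05 cm / 40 = -0.0013.

servo_tool:
  moves:
    - [0, 0, -0.0013, 0]
    - [0, 0, -0.0013, 0]

```text
time: 17.6
ee_pos: [0.4782, 0.1738, 0.1824]
tcp_rot: [-180.0, 0.0, 79.8]
wrist_force: [1.9, -0.1, -6.0]
opening: 0.0058
grasp_force: 98.2
```

To row units: -0.05 cm / 40 = -0.0013.

servo_tool:
  moves:
    - [0, 0, -0.0013, 0]
    - [0, 0, -0.0013, 0]

```text
time: 17.77
ee_pos: [0.4783, 0.1739, 0.1819]
tcp_rot: [-180.0, -0.0, 79.8]
wrist_force: [1.2, 0.4, -6.7]
opening: 0.0058
grasp_force: 98.3
```

To row units: -0.03 cm / 40 = -0.0008.

servo_tool:
  moves:
    - [0, 0, -0.0008, 0]
    - [0, 0, -0.0008, 0]

```text
time: 17.93
ee_pos: [0.4783, 0.1739, 0.1818]
tcp_rot: [180.0, -0.0, 79.8]
wrist_force: [0.9, 0.9, -4.0]
opening: 0.0057
grasp_force: 98.4
```

To row units: -0.03 cm / 40 = -0.0008.

servo_tool:
  moves:
    - [0, 0, -0.0008, 0]
    - [0, 0, -0.0008, 0]

```text
time: 18.1
ee_pos: [0.4783, 0.1739, 0.1816]
tcp_rot: [180.0, -0.0, 79.8]
wrist_force: [1.0, -0.6, -2.7]
opening: 0.0056
grasp_force: 98.7
```

To row units: -0.03 cm / 40 = -0.0008.

servo_tool:
  moves:
    - [0, 0, -0.0008, 0]
    - [0, 0, -0.0008, 0]

```text
time: 18.27
ee_pos: [0.4783, 0.1739, 0.1815]
tcp_rot: [180.0, -0.0, 79.8]
wrist_force: [0.6, -0.1, -0.6]
opening: 0.0061
grasp_force: 99.1
```

The load passes to the peg at the expected height. I'll ease the grip and open slowly.

servo_tool:
  moves:
    - [0, 0, 0, 0]
    - [0, 0, 0, 0]
    - [0, 0, 0, 0]
    - [0, 0, 0, 0]
  force: 20

```text
time: 18.6
ee_pos: [0.4784, 0.1739, 0.1815]
tcp_rot: [180.0, -0.0, 79.8]
wrist_force: [0.0, -1.3, 2.5]
opening: 0.0057
grasp_force: 99.6
```

servo_tool:
  moves:
    - [0, 0, 0, 0]
    - [0, 0, 0, 0]
    - [0, 0, 0, 0]
    - [0, 0, 0, 0]
  claw: 0.8

```text
time: 18.93
ee_pos: [0.4782, 0.1739, 0.181]
tcp_rot: [-180.0, 0.0, 79.8]
wrist_force: [0.5, 0.6, 0.6]
opening: 0.0171
grasp_force: 0.0
```

servo_tool:
  moves:
    - [0, 0, 0, 0]
    - [0, 0, 0, 0]
    - [0, 0, 0, 0]
    - [0, 0, 0, 0]
    - [0, 0, 0, 0]
    - [0, 0, 0, 0]
  claw: 0.55

```text
time: 19.43
ee_pos: [0.4783, 0.1738, 0.1811]
tcp_rot: [-180.0, 0.0, 79.8]
wrist_force: [0.4, -1.2, -0.3]
opening: 0.0384
grasp_force: 0.0
```

Run:
```python
from h import *
im=cv2.cvtColor(camera("scene"),cv2.COLOR_RGB2BGR)
cv2.imwrite("pics/s4.png",cv2.resize(im[140:280,320:460],None,fx=4,fy=4,interpolation=cv2.INTER_CUBIC))
```

```text
(no output)
```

View pics/s4.png

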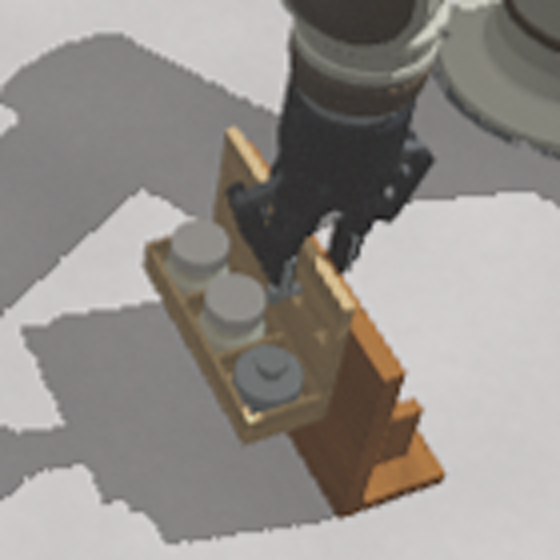

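The caddy hangs level on the peg (peg end at crop (285,285)), flat to the board, with the fingers clear on both sides. I'll retreat straight up.

To row units: 10 cm / 40 = 0.25, 8.5 cm / 40 = 0.2125.

servo_tool:
  moves:
    - [0, 0, 0.0075, 0]
    - [0, 0, 0.02, 0]
    - [0, 0, 0.0375, 0]
    - [0, 0, 0.0625, 0]
    - [0, 0, 0.1, 0]
    - [0, 0, 0.1375, 0]
    - [0, 0, 0.175, 0]
    - [0, 0, 0.2125, 0]
    - [0, 0, 0.25, 0]
    - [0, 0, 0.25, 0]
    - [0, 0, 0.25, 0]

```text
time: 20.4
ee_pos: [0.4787, 0.174, 0.2822]
tcp_rot: [179.9, -0.1, 79.8]
wrist_force: [0.6, -0.5, -0.0]
opening: 0.0384
grasp_force: 0.0
```

Run:
```python
from h import *
im=cv2.cvtColor(camera("scene"),cv2.COLOR_RGB2BGR);o=get_obs();print(o['ee_pos'],o['wrist_force'])
cv2.imwrite("pics/s5.png",cv2.resize(im[140:280,320:460],None,fx=4,fy=4,interpolation=cv2.INTER_CUBIC))
```

```text
[0.47843404 0.17388489 0.28115978] [ 0.03702249 -0.88693691 -0.36823166]
```

View pics/s5.png

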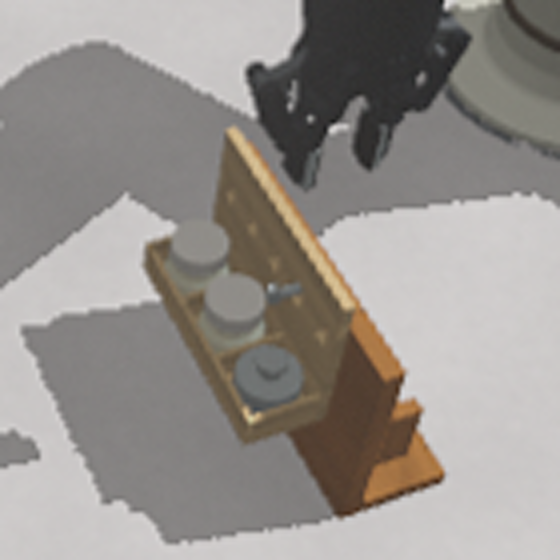

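The caddy hangs level with the peg through the +34 slot at crop (283,292), all contents are standing, and the gripper is clear. I'll hand it in.

```bash
python3 -c "
from workcell import *
print(job_done())"
```

```text
the job is handed in; nothing more can be done
None
```

The job is handed in with no verdict returned: the caddy hangs level on the peg by its +34 mm slot, back against the board, with the weight and both jars standing in their bays and the gripper clear.

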